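Clamp the notions cases in the cam-lock rack

ROBOT

A 6-joint arm with a two-finger parallel gripper is mounted at the origin on the work surface. World frame = base frame: x ahead of the robot, y to its left, z up, the work surface at z = 0. Lengths are in m, angles in rad, forces in N, time in s.
With the tool pointing down it reaches from about 0.425 to 1.125 m from the base axis. Payload 14.9 kg.
Tool frame: the origin (TCP) lies at the very end of the fingers, on their centre line; the grasp point (between the pads) lies 19 mm behind it; z points along the fingers, y is the direction in which the jaws open and shut (so a half turn about z gives the same grasp; the last joint's range is limited). The gripper opens to 91 mm and grips with 3 to 60 N. Pads are 32 mm wide; open, the fingers measure 118 mm over their backs; the gripper's body (76 mm by 178 mm) begins 60 mm behind the grasp point.
Start: joints at [1.205, 0.379, 1.734, -0, 1.028, -0.033], TCP at [0.229, 0.662, 0.179] pointing down, gripper open.
Joint ranges: [-2.77, 2.77], [-0.74, 2.19], [0, 2.66], [-1.06, 4.2], [0.31, 2.87], [-3.08, 3.08]. Speed limits (rad/s): [1.89, 1.89, 2.39, 3.14, 3.14, 3.14].

INTERFACE

Orientations are given as a rotation vector (axis times angle).
In Python, from workcell import r gives the robot as it stands. Calls block until the motion is done:
- r.goto(position, orientation): joint-space move of the TCP to a pose.
- r.servo_line(position, frame=None, max_speed=0.15): straight line of the TCP; frame=None keeps the orientation; max_speed is the mean speed in m/s.
- r.set_joints(angles): joint-space move.
- r.grip(opening): finger opening in m; the grip force is fixed at half the most; returns when the fingers have stopped.
- r.sleep(seconds).
- r.inverse_kinematics(position, orientation): joint angles nearest the present ones, or None.
- r.read_state(): the state.
- r.capture(name): name is "scene" or "top" or "wrist"; returns the picture (480x640x3 uint8, red, green, blue); there is no depth.
- r.get_calibration(name): a dict with "fovy" (degrees; the focal length in pixels is half the picture's height over the tangent of half this angle, whatever the lens; pixels are square), "cx", "cy" (the principal point, pixels), "k1" (the pictures are not rectified: a ray, as slopes to the right and down, at radius r is drawn at 1 + k1 r^2 times it, then the intrinsics apply), "position" and "rotation" of the camera in the world. Camera axes: x right, y up, looking along -z (the intrinsics and any distortion apply to the point x, -y, -z); pixel columns grow to the right and rows downward; lengths in m; the calibration is good to about 2 mm. A picture is of the moment at which its call begins: read the wrist's pose just before it. get_calibration takes no time and is no camera call; for the wrist camera it gives the pose at the moment of the call.
A pose or a line that the arm cannot do raises r.MotionError and nothing moves.
- r.finish_job(): hands the job in, once; it reports no verdict.
Trained networks look in the newest picture that a camera, given by its name, has taken for a name from the list of things; names that differ only in an ending like _2 or _b are one class to them, and where a whole thing is asked for, a point or a joint stands for the part that bears it (a point fixed in the world has none). Each returns a list of dicts, best first, with "score" (0 to 1); they miss things now and then, are a little off and sometimes report something else, mostly with a low value. They report only what shows in the picture. A call takes as long as a camera call.
- r.outline_of(query, camera): "pixels" (480x640 bool, what is visible of it) and "position" ([column, row] in pixels, amid what is visible of it).
The state is a dict: "time": time; "qpos": joint angles; "qd": joint speeds; "joint_torque": joint torques, N m; "ee_pos": TCP position; "orientation": TCP orientation; "ft_force": force on the tool from outside, world axes, zero at the start; "ft_torque": the same for the moment, N m; "width": finger opening in m.
Only numpy, scipy, OpenCV 4.12 (cv2) and the standard library are available. Lean on these libraries where they do the work, as an engineer would, in place of code of your own. Each camera call takes 0.05 s, during which the arm holds its last target.

TASK

Stand all the notions cases from the carousel upright on the rack, in one row with their broad sides facing along it, between the fixed end wall and the sliding stop (open the stop as far as you need), and push the stop snug against the row. Then, with the screwdriver and not with the gripper itself, turn the cam disc clockwise until it is home, so that it grabs the bolt head and draws the stop tight onto the row. Put the screwdriver back upright in its stand, and leave the bead cup, thimble, plier and gauge alone.

Things in the scene. Friction and masses are not known exactly. Their poses are not given: they have to be found in the camera images.
- row_start (a point): The clamping rack, a fixed wooden rack about 390 mm long and 104 mm wide. This point: top of its deck (44 mm above the table), on its centre line, at the inner face of the fixed end wall. +y runs along the row from the wall towards the sliding stop, x across the rack, z up. The deck is 104 mm wide with lips 12 mm high along both edges (92 mm clear), from y = 0 to 240 mm.
- end_wall: The fixed wooden end wall of the rack, 74 mm wide, 12 mm thick, its top 62 mm above the deck. Its body origin lies at the foot of its inner face, 34 mm below the deck.
- stop (a joint): The sliding stop of the rack (grey carriage with an orange upright tab): the clear gap in m between the end wall and the face of the stop, 0 to 0.18; it starts part closed. It slides stiffly (about 1.5 N alone, up to 10 N when it pushes a row of cases along) and stays where it is left.
- stop_pad: The face plate of the sliding stop, 70 mm wide, 12 mm thick, its top 60 mm above the deck; its origin lies in the plane of the face that presses the row, on the centre line, at table height; axes as row_start.
- stop_grip (a point): Middle of the upper part of the orange tab on the sliding stop, to be pinched from above or pushed along the row: the tab is 12 mm thick along the row (y), 40 mm wide across (x), its top is 17 mm above this point; its centre lies 56 mm behind the stop's pressing face. There is 38 mm of free space between the back of the face plate and the tab.
- cam (a joint): Turn of the aluminium cam disc in rad: 0 open, 1.75 at its stop, growing clockwise as seen from above; starts 0 to 0.15, and holds its angle by friction (some 0.2 N m to turn). Home is 1.4 or more. It may be turned in several strokes, lifting the blade out in between.
- cam_slot (a point): Centre of the top face of the cam disc (56 mm diameter, upright axis), 52 mm above the table, in the housing just outside the end wall (50 mm from its inner face). The driving slot runs along this point's x axis and turns with the disc: 26 mm long, 8 mm wide, 14 mm deep.
- cam_disc: The aluminium cam disc itself; its origin lies on its axis at table height; axes as cam_slot. A red mark near its rim points straight at the end wall when the cam is open (0), and has turned a quarter turn clockwise, to the side of the rack away from the robot, when home.
- bolt (a joint): How far in m the draw bolt is pulled in against its spring (relative to the stop): 0 free, about 0.006 well drawn in. A flat bar under the stop, reaching beneath deck and cam, with round heads every 28 mm (a case's thickness). With the row snug one head lies under the cam, which then grabs it and pulls the stop on with some 10 N; more than 3 mm from snug, the cam cannot catch it.
- driver_handle (a point): Middle of the red handle of the large flat-blade screwdriver, which stands upright, handle up, in its stand. z runs up the handle; the blade's width lies along x. Handle: square, flats across x and y, 26 by 26 mm, 80 mm tall (40 mm above and below this point). Under it a round black flange, 44 mm across, 6 mm thick, rests on the stand. The blade's tip is 128 mm below this point.
- driver: The screwdriver as a whole, about 140 g; origin at the middle of the blade's tip, axes as driver_handle. Blade 20 mm wide (x) and 4 mm thick (y) over the lowest 22 mm, then a 10 mm round shaft up to the flange.
- stand_mouth (a point): Centre of the mouth of the fixed wooden screwdriver stand (60 mm square, 95 mm tall; this point at its top). Its upright pocket is 30 mm square, sides along this point's x and y, 87 mm deep; the driver hangs in it by its flange, so that the handle's middle is then 46 mm above this point.
- carousel: White plastic carousel caddy on the table, 300 mm across; origin under its centre; the top on which the cases stand is 20 mm above the table. Its turntable is latched and does not turn. A small knob, 26 mm across and 18 mm high, stands at its centre.
- case1_mid (a point): Centre of the blue notions case, a hard rigid box with a paper panel on its broad sides: 56 mm wide (x), 28 mm thick (y), 80 mm tall (z up), about 120 g, with a heavy 14 mm steel foot. It starts standing on the carousel, broad axis about radial; may be absent.
- case2_mid (a point): Centre of the green notions case, a hard rigid box with a paper panel on its broad sides: 56 mm wide (x), 28 mm thick (y), 80 mm tall (z up), about 120 g, with a heavy 14 mm steel foot. It starts standing on the carousel, broad axis about radial; may be absent.
- case3_mid (a point): Centre of the yellow notions case, a hard rigid box with a paper panel on its broad sides: 56 mm wide (x), 28 mm thick (y), 80 mm tall (z up), about 120 g, with a heavy 14 mm steel foot. It starts standing on the carousel, broad axis about radial; may be absent.
- case4_mid (a point): Centre of the red notions case, a hard rigid box with a paper panel on its broad sides: 56 mm wide (x), 28 mm thick (y), 80 mm tall (z up), about 120 g, with a heavy 14 mm steel foot. It starts standing on the carousel, broad axis about radial; may be absent.
- case5_mid (a point): Centre of the black notions case, a hard rigid box with a paper panel on its broad sides: 56 mm wide (x), 28 mm thick (y), 80 mm tall (z up), about 120 g, with a heavy 14 mm steel foot. It starts standing on the carousel, broad axis about radial; may be absent.
- bead_cup: Glass cup with wooden beads, 72 mm across, 85 mm tall; origin at its foot. Not to be disturbed.
- thimble: Black plastic thimble, 28 mm across, 32 mm tall. Not to be disturbed.
- plier: Steel bent-nose plier with blue handles lying on the table, about 190 mm long, 14 mm high. Not to be disturbed.
- gauge: Flat aluminium knitting gauge frame on the table, 110 by 80 mm, 5 mm thick. Not to be disturbed.

How it is judged:
On the way, in this order (a step that is already met when the one before it is completed fails the run):
1. every case stands upright on the rack's deck between the end wall and the sliding stop (angle between each of case1_mid, case2_mid, case3_mid, case4_mid, case5_mid's own z axis and vertical below 0.12 rad and y of each of case1_mid, case2_mid, case3_mid, case4_mid, case5_mid in the frame of row_start above 0.008 m and y of each of case1_mid, case2_mid, case3_mid, case4_mid, case5_mid in the frame of stop_pad below -0.008 m and x of case1_mid in the frame of row_start between -0.022 and 0.022 m and z of case1_mid in the frame of row_start between 0.032 and 0.048 m and angle between the y axis of each of case1_mid, case2_mid, case3_mid, case4_mid, case5_mid and the y axis of row_start, either way round below 0.2 rad and x of case2_mid in the frame of row_start between -0.022 and 0.022 m and z of case2_mid in the frame of row_start between 0.032 and 0.048 m and x of case3_mid in the frame of row_start between -0.022 and 0.022 m and z of case3_mid in the frame of row_start between 0.032 and 0.048 m and x of case4_mid in the frame of row_start between -0.022 and 0.022 m and z of case4_mid in the frame of row_start between 0.032 and 0.048 m and x of case5_mid in the frame of row_start between -0.022 and 0.022 m and z of case5_mid in the frame of row_start between 0.032 and 0.048 m), for 0.2 s.
2. the cam disc is turned home by the screwdriver's blade and has drawn the bolt head in (value of joint cam above 1.4 rad and value of joint bolt above 0.002 m and contact force between driver and cam_disc above 0.1 N).
At the end, for the whole second after the job is handed in: All cases upright (7 deg) and square (11 deg) on the deck, within 22 mm of its centre line, between wall and stop; over 1.5 N on end wall and stop face; cam at 1.4 rad or more, bolt drawn in over 2 mm; screwdriver upright in its stand, down on its flange (15 mm, 7 deg) (all of step 1 and contact force between each of stop_pad, end_wall and anything else above 1.5 N and value of joint cam above 1.4 rad and value of joint bolt above 0.002 m and horizontal distance between driver_handle and stand_mouth below 0.015 m and angle between driver_handle's own z axis and vertical below 0.12 rad and z of driver_handle in the frame of stand_mouth between 0.04 and 0.052 m); the robot touches nothing.
It fails at once if the gripper or arm turned or touched the cam disc itself (contact force between any of the fingers, the arm and cam_disc above 1 N).
It fails at once if the bead cup was disturbed (distance of bead_cup from where it was at the start of the episode above 0.03 m).
It fails at once if the thimble was disturbed (distance of thimble from where it was at the start of the episode above 0.03 m).
It fails at once if the plier was disturbed (distance of plier from where it was at the start of the episode above 0.03 m).
It fails at once if the gauge was disturbed (distance of gauge from where it was at the start of the episode above 0.03 m).
Of case1, case2, case3, case4, case5 only 3 to 5 are there at a start; the rules pass over those that are not, and their reading is None.
At some moment in a run one of case1, case2, case3, case4, case5 may be knocked a few centimetres aside while the robot is not near it.
It also fails if it takes over 210 s, if anything falls off the work surface, if the arm or the gripper's body presses on something with over 40 N, if the wrist force passes 120 N, or if a joint passes its speed limit or range.

## Working session

There is one attempt and no reset: what is moved stays moved. The work goes in short steps, each a Python script; the robot and the scene stay as the last script left them, time stands still between calls to the robot, and variables do not carry over. Pictures are saved under pics/ and viewed, and the job is handed in when it is done.

```bash
ls; mkdir -p pics; python3 - <<'E'
from workcell import r
import cv2
for n in ["scene","top","wrist"]:
    im=r.capture(n); cv2.imwrite(f"pics/{n}0.png",im[:,:,::-1]); print(n,r.get_calibration(n))
s=r.read_state(); print(s["time"],s["ee_pos"],s["orientation"],s["width"],s["ft_force"])
E
```

```text
pics
scene {'fovy': 45.776189896008404, 'cx': 308.338817923192, 'cy': 233.9819356811973, 'k1': -0.15117092781140823, 'position': array([1.47632373, 0.28605632, 0.79091033]), 'rotation': array([0.60548341, 0.89732091, 1.7951635 ])}
top {'fovy': 53.86541818707138, 'cx': 316.05673472200186, 'cy': 238.09630437997785, 'k1': -0.12404371144196813, 'position': array([ 0.47722258, -0.05134968,  0.98537229]), 'rotation': array([ 0.12569963, -0.12639876, -1.54870582])}
wrist {'fovy': 69.71101401515448, 'cx': 326.36944748751773, 'cy': 235.22634926076276, 'k1': -0.06567879783071298, 'position': array([0.1582578 , 0.68587207, 0.38398751]), 'rotation': array([-0.23687148, -0.16802186,  1.23209092])}
0.15 [0.22857484 0.66130805 0.17806984] [-5.20271087e-01 -3.09805524e+00  1.19902305e-03] 0.09178187562389895 [ 0.09202997 -0.00893295 -1.25125835]
```

View pics/scene0.png

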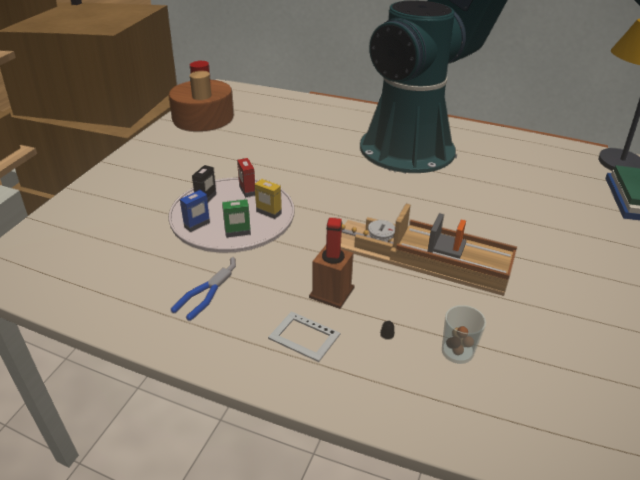

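View pics/top0.png

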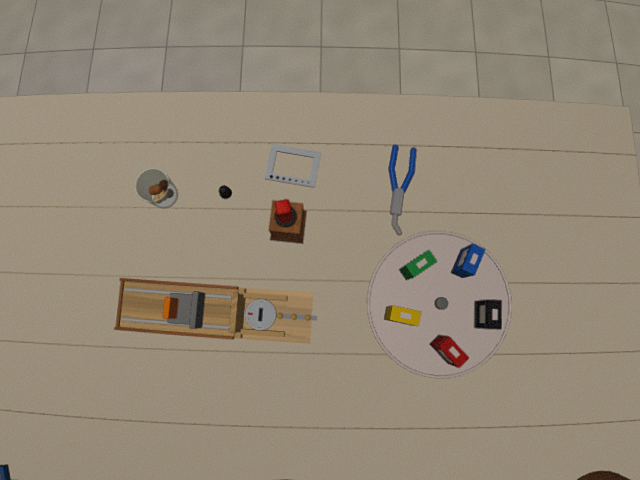

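View pics/wrist0.png

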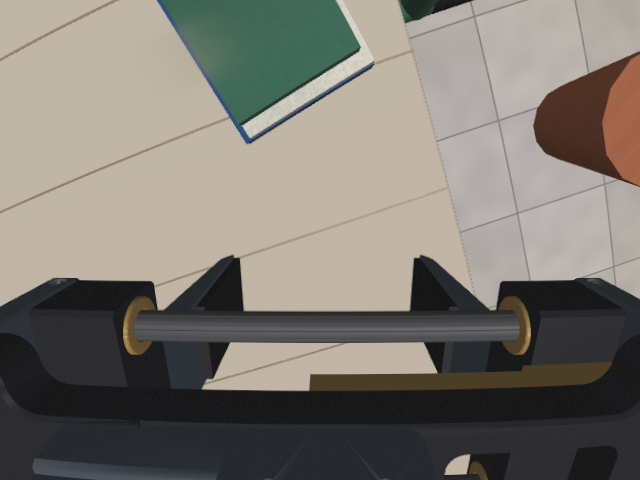

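```bash
cat > h.py <<'E'
import numpy as np, cv2
from scipy.spatial.transform import Rotation as R
from scipy.optimize import minimize
from workcell import r
def K(c): 
    f=240/np.tan(np.radians(c["fovy"])/2); return f
def proj(c,P):
    P=np.atleast_2d(P).astype(float); q=(P-c["position"])@R.from_rotvec(c["rotation"]).as_matrix()
    u=q[:,0]/-q[:,2]; v=-q[:,1]/-q[:,2]; s=1+c["k1"]*(u*u+v*v); f=K(c)
    return np.c_[c["cx"]+f*u*s,c["cy"]+f*v*s]
def ray(c,px):
    px=np.atleast_2d(px).astype(float); f=K(c); d=(px-[c["cx"],c["cy"]])/f; s=d.copy()
    for _ in range(20): s=d/(1+c["k1"]*(s**2).sum(1,keepdims=True))
    q=np.c_[s[:,0],-s[:,1],-np.ones(len(s))]
    return q@R.from_rotvec(c["rotation"]).as_matrix().T
def unproj(c,px,z):
    d=ray(c,px); return c["position"]+d*((z-c["position"][2])/d[:,2:3])
def box(x,y,yaw,z0,w,t,h):
    a=np.array([[sx*w/2,sy*t/2,z] for sx in(-1,1) for sy in(-1,1) for z in(0,h)])
    a[:,:2]=a[:,:2]@np.array([[np.cos(yaw),np.sin(yaw)],[-np.sin(yaw),np.cos(yaw)]])
    return a+[x,y,z0]
def hullmask(c,P,S=4):
    m=np.zeros((480,640),np.uint8); h=cv2.convexHull(proj(c,P).astype(np.float32))
    cv2.fillConvexPoly(m,np.round(h*16).astype(np.int32),255,cv2.LINE_AA,4); return m/255.
def fitbox(obs,x,y,yaw,z0,w=.056,t=.028,h=.080):
    """obs: list of (cal,mask)"""
    obs=[(c,cv2.GaussianBlur(m.astype(float),(0,0),1)) for c,m in obs]
    def cost(p):
        return sum(np.abs(cv2.GaussianBlur(hullmask(c,box(p[0],p[1],p[2],z0,w,t,h)),(0,0),1)-m).sum()/m.sum() for c,m in obs)/len(obs)
    best=None
    for dy in np.arange(0,np.pi,np.pi/6):
        s=minimize(cost,[x,y,yaw+dy],method="Nelder-Mead",options=dict(initial_simplex=[[x,y,yaw+dy],[x+.01,y,yaw+dy],[x,y+.01,yaw+dy],[x,y,yaw+dy+.25]],xatol=1e-4,fatol=1e-4,maxiter=150))
        if best is None or s.fun<best.fun: best=s
    return best.x,best.fun
def outl(q,cam,mn=.3):
    o=r.outline_of(q,cam)
    return o
def down(a):
    """tool down, jaws (tool y) along world direction angle a"""
    # z=-Z ; y=(cos a, sin a,0); x=y cross z
    y=np.array([np.cos(a),np.sin(a),0]); z=np.array([0,0,-1.]); x=np.cross(y,z)
    return R.from_matrix(np.c_[x,y,z]).as_rotvec()
def snap(name,cam="top"):
    im=r.capture(cam); cv2.imwrite(f"pics/{name}.png",im[:,:,::-1]); return im
def findcases(ids=(1,2,3,4,5),z0=.02,cams=("top","scene")):
    cal={};res={}
    for c in cams: r.capture(c); cal[c]=r.get_calibration(c)
    for i in ids:
        obs=[]
        for c in cams:
            o=r.outline_of(f"case{i}_mid",c)
            if o and o[0]["score"]>.3: obs.append((cal[c],o[0]["pixels"],o[0]["position"]))
        if not obs: res[i]=None; continue
        p=unproj(obs[0][0],obs[0][2],z0+.05)[0]
        res[i]=fitbox([(a,b) for a,b,_ in obs],p[0],p[1],0,z0)+(len(obs),)
    return res
E
python3 - <<'E'
from h import *
import pickle
res=findcases()
for k,v in res.items(): print(k,None if v is None else (np.round(v[0],4),round(v[1],3),v[2]))
cal={c:r.get_calibration(c) for c in("top","scene")}
D={}
for q in ["driver_handle","driver","stand_mouth","stand","end_wall","stop_pad","stop_grip","cam_disc","carousel","row_start","bead_cup","thimble","plier","gauge"]:
    for c in cal:
        try: o=r.outline_of(q,c)
        except Exception as e: print(q,e); continue
        D[q,c]=[(k["score"],k["position"],k["pixels"]) for k in o]
        print(q,c,[(round(k["score"],2),np.round(k["position"],1),k["pixels"].sum()) for k in o][:2])
pickle.dump(D,open("D.pkl","wb"))
print(r.read_state()["time"])
for c,n in(("top","top0"),("scene","scene0")):
    im=cv2.imread(f"pics/{n}.png")
    for k,v in res.items():
        if v: cv2.polylines(im,[np.round(cv2.convexHull(proj(cal[c],box(*v[0],.02,.056,.028,.08)).astype(np.float32))).astype(int)],True,(255,0,255),1)
    if c=="top": im=np.hstack([cv2.resize(im[220:390,350:530],None,fx=3,fy=3)])
    else: im=cv2.resize(im[140:260,150:310],None,fx=4,fy=4)
    cv2.imwrite(f"pics/{n}_o.png",im)
E
```

```text
1 (array([ 0.5877, -0.3531, -0.1655]), np.float64(0.09), 1)
2 (array([ 0.57  , -0.2621,  0.5348]), np.float64(1.786), 2)
3 (array([ 0.4781, -0.2207,  1.444 ]), np.float64(0.147), 2)
4 (array([ 0.4117, -0.312 ,  0.7158]), np.float64(0.12), 2)
5 (array([ 0.4831, -0.3909,  3.2675]), np.float64(0.275), 2)
driver_handle top [(0.86, array([285.3, 212.8]), np.int64(402)), (0.49, array([289.4, 178.8]), np.int64(1073))]
driver_handle scene [(0.65, array([330.8, 242.8]), np.int64(711))]
driver top [(0.94, array([284.9, 214.5]), np.int64(497))]
driver scene [(0.88, array([335.3, 242. ]), np.int64(742))]
stand_mouth top [(0.87, array([290.2, 228.5]), np.int64(755))]
stand_mouth scene [(0.78, array([334.3, 279.5]), np.int64(1759)), (0.71, array([441.9, 239. ]), np.int64(1181))]
stand it knows: bead_cup, bolt, cam, cam_disc, cam_slot, carousel, case1_mid, case2_mid, case3_mid, case4_mid, case5_mid, driver, driver_handle, end_wall, gauge, plier, row_start, stand_mouth, stop, stop_gr
stand it knows: bead_cup, bolt, cam, cam_disc, cam_slot, carousel, case1_mid, case2_mid, case3_mid, case4_mid, case5_
[... 938 characters left out ...]
5.8, 248.7]), np.int64(8175)), (0.34, array([444.4, 239.8]), np.int64(1036))]
bead_cup top [(0.84, array([157.6, 189. ]), np.int64(1303))]
bead_cup scene [(0.92, array([462.7, 331.6]), np.int64(2025))]
thimble top [(0.43, array([226.1, 193.5]), np.int64(143))]
thimble scene [(0.49, array([387.6, 332.2]), np.int64(224)), (0.21, array([331.5, 280.9]), np.int64(1889))]
plier top [(0.98, array([394.3, 180.3]), np.int64(973))]
plier scene [(0.94, array([207.2, 291.9]), np.int64(892)), (0.47, array([441.7, 240.4]), np.int64(1135))]
gauge top [(0.89, array([290.6, 155.8]), np.int64(1026))]
gauge scene [(0.92, array([309.7, 325.5]), np.int64(1147)), (0.38, array([382. , 229.7]), np.int64(461))]
2.05
```

View pics/top0_o.png

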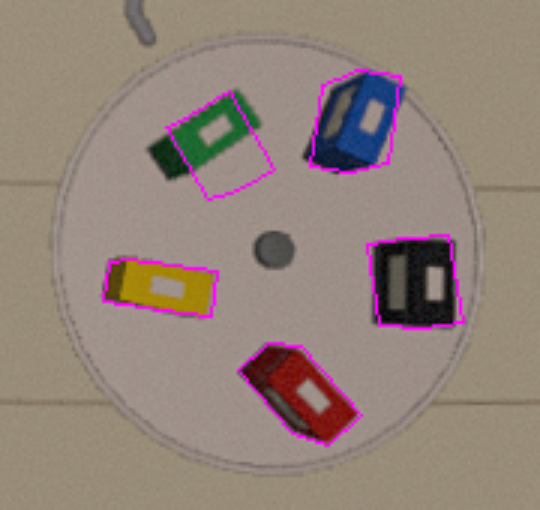

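View pics/scene0_o.png

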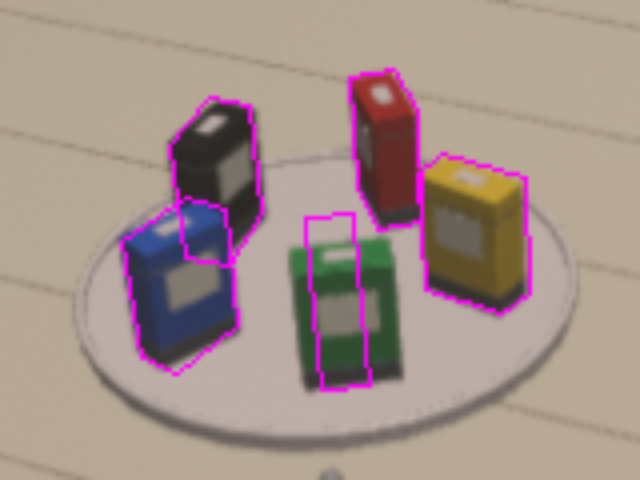

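```bash
python3 - <<'E'
from h import *
im=cv2.imread("pics/top0.png")
cv2.imwrite("pics/rk.png",cv2.resize(im[265:355,105:325],None,fx=3.6,fy=3.6,interpolation=cv2.INTER_CUBIC))
cv2.imwrite("pics/st.png",cv2.resize(im[190:250,255:320],None,fx=8,fy=8,interpolation=cv2.INTER_CUBIC))
import pickle
D=pickle.load(open("D.pkl","rb")); t=r.get_calibration("top"); s=r.get_calibration("scene")
def tri(a,b):
    d1=ray(t,a)[0];d2=ray(s,b)[0]; A=np.c_[d1,-d2]; l=np.linalg.lstsq(A,s["position"]-t["position"],rcond=None)[0]
    p,q=t["position"]+l[0]*d1,s["position"]+l[1]*d2; return (p+q)/2,np.linalg.norm(p-q)
m=D["cam_disc","top"][0][2]; print("cam",unproj(t,D["cam_disc","top"][0][1],.052),unproj(s,D["cam_disc","scene"][0][1],.052))
for q in("driver_handle",): print(q,tri(D[q,"top"][0][1],D[q,"scene"][0][1]))
E
```

```text
cam [[0.468841   0.05491427 0.052     ]] [[0.47507776 0.05616345 0.052     ]]
driver_handle (array([0.66387671, 0.00549593, 0.12679317]), np.float64(0.0044146617009094835))
```

View pics/rk.png

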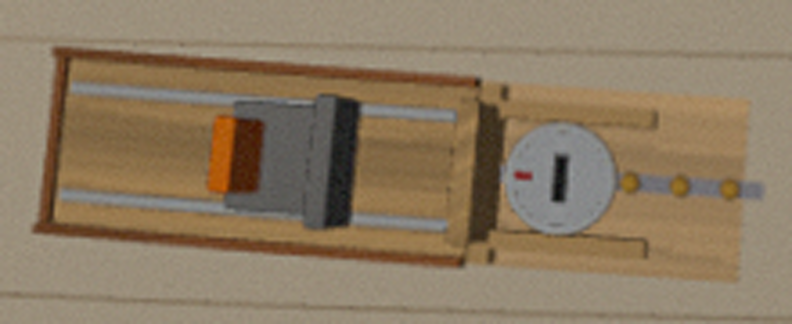

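View pics/st.png

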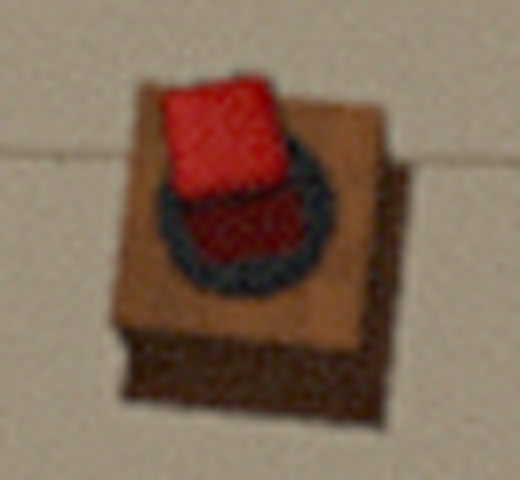

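```bash
python3 - <<'E'
from h import *
t=r.get_calibration("top")
f=lambda a:np.array(a)/3.6+[105,265]-.36
g=lambda a:np.array(a)/8+[255,190]-.44
A=unproj(t,[f(p) for p in[(55,48),(480,82),(462,266),(35,232)]],.056);print("lips",A.round(4))
ax=(A[0]+A[3]-A[1]-A[2])[:2]; print("len",np.linalg.norm(ax)/2,"ang",np.arctan2(ax[1],ax[0]),[np.linalg.norm(A[0]-A[3]),np.linalg.norm(A[1]-A[2])])
print("row_start",(A[1]+A[2])/2)
C=unproj(t,[f((561,178))],.052)[0]; print("cam",C,np.linalg.norm(C-(A[1]+A[2])/2))
print("slot ends",unproj(t,[f((561,154)),f((560,202))],.052))
P=unproj(t,[f(p) for p in[(318,94),(345,96),(330,228),(303,226)]],.104);print("pad top",P.round(4))
W=unproj(t,[f(p) for p in[(461,98),(482,98),(471,243),(448,243)]],.106);print("wall top",W.round(4))
T=unproj(t,[f(p) for p in[(217,115),(233,117),(228,194),(209,190)]],.120);print("tab",T.round(4))
S=unproj(t,[g(p) for p in[(142,85),(383,103),(357,348),(113,325)]],.095);print("stand",S.round(4),S.mean(0))
H=unproj(t,[g(p) for p in[(163,90),(268,78),(290,182),(183,198)]],.095+.086);print("handle",H.round(4),H.mean(0)); e=H[1]-H[0];print(np.arctan2(e[1],e[0])); e=S[1]-S[0];print(np.arctan2(e[1],e[0]))
E
```

```text
lips [[0.5395 0.3425 0.056 ]
 [0.5269 0.1015 0.056 ]
 [0.4273 0.1075 0.056 ]
 [0.4375 0.3469 0.056 ]]
len 0.24046201131495165 ang 1.523229902364625 [np.float64(0.102088025322287), np.float64(0.09975024311846652)]
row_start [0.47709305 0.10450288 0.056     ]
cam [0.47585895 0.05578279 0.052     ] 0.04889959125202266
slot ends [[0.48885462 0.05620664 0.052     ]
 [0.46288636 0.05591084 0.052     ]]
pad top [[0.516  0.1784 0.104 ]
 [0.5154 0.1641 0.104 ]
 [0.4472 0.1687 0.104 ]
 [0.4478 0.1829 0.104 ]]
wall top [[0.5157 0.1028 0.106 ]
 [0.516  0.0919 0.106 ]
 [0.4418 0.0947 0.106 ]
 [0.4414 0.1066 0.106 ]]
tab [[0.5032 0.2264 0.12  ]
 [0.5024 0.218  0.12  ]
 [0.4632 0.2184 0.12  ]
 [0.4649 0.2284 0.12  ]]
stand [[ 0.6946  0.0357  0.095 ]
 [ 0.6911 -0.0228  0.095 ]
 [ 0.6309 -0.018   0.095 ]
 [ 0.6354  0.0406  0.095 ]] [0.66301835 0.00889955 0.095     ]
handle [[ 6.726e-01  2.270e-02  1.810e-01]
 [ 6.756e-01 -3.000e-04  1.810e-01]
 [ 6.525e-01 -5.700e-03  1.810e-01]
 [ 6.485e-01  1.750e-02  1.810e-01]] [0.66228807 0.00854489 0.181     ]
-1.436521320302267
-1.629720184330889
```

```bash
python3 - <<'E'
import cv2
im=cv2.imread("pics/scene0.png")
cv2.imwrite("pics/rs.png",cv2.resize(im[195:295,335:525],None,fx=4.2,fy=4.2,interpolation=cv2.INTER_CUBIC))
E
```

```text
(no output)
```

View pics/rs.png

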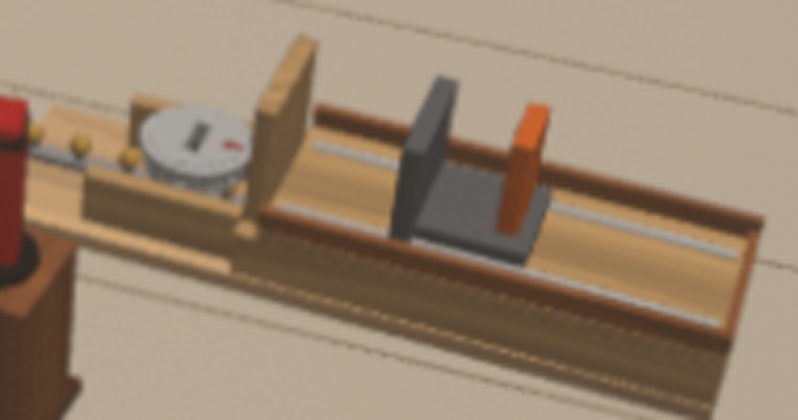

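```bash
python3 - <<'E'
from h import *
s=r.get_calibration("scene"); t=r.get_calibration("top")
p=np.array([531,128])/4.2+[335,195]-.4; q=np.array([221.7,154])/3.6+[105,265]-.36
for z in(.09,.1,.11,.12,.13): print(z,unproj(s,p,z).round(4),unproj(t,q,z).round(4))
pad=np.array([430,110])/4.2+[335,195]-.4; print(unproj(s,pad,.104))
for z in (.095,.105): print(z,unproj(s,[np.array([430,112])/4.2+[335,195]-.4],z))
for a in (1.523,1.523-np.pi): 
    print(a,[ (lambda q:None if q is None else q.round(2))(r.inverse_kinematics(np.array([.4835,.2225,z]),down(a))) for z in(.2,.09)])
E
```

```text
0.09 [[0.4574 0.2233 0.09  ]] [[0.4836 0.2323 0.09  ]]
0.1 [[0.4719 0.2242 0.1   ]] [[0.4835 0.2291 0.1   ]]
0.11 [[0.4865 0.2251 0.11  ]] [[0.4835 0.226  0.11  ]]
0.12 [[0.501 0.226 0.12 ]] [[0.4834 0.2228 0.12  ]]
0.13 [[0.5155 0.2269 0.13  ]] [[0.4833 0.2196 0.13  ]]
[[0.48186354 0.17419524 0.104     ]]
0.095 [[0.47056729 0.17308886 0.095     ]]
0.105 [[0.48501967 0.17471216 0.105     ]]
1.523 [array([ 0.39,  0.09,  2.06, -0.  ,  1.  , -1.14]), array([ 0.39,  0.25,  2.11, -0.  ,  0.78, -1.14])]
-1.6185926535897932 [array([ 0.39,  0.09,  2.06, -0.  ,  1.  ,  2.01]), array([ 0.39,  0.25,  2.11, -0.  ,  0.78,  2.01])]
```

```bash
cat >> h.py <<'E'
ROW=np.array([.477,.1045]); AX=np.array([np.cos(1.523),np.sin(1.523)]); XA=np.array([AX[1],-AX[0]]); RY=1.523
def rk(y,x=0,z=0):
    p=ROW+AX*y+XA*x; return np.array([p[0],p[1],z])
def st(msg=""):
    s=r.read_state(); print(msg,"t",round(s["time"],2),"tcp",np.round(s["ee_pos"],4),"w",round(s["width"],4),"F",np.round(s["ft_force"],1)); return s
E
python3 - <<'E'
from h import *
p=np.array([.4833,.2255])
r.grip(.045)
r.goto(np.array([*p,.16]),down(RY)); st()
r.servo_line(np.array([*p,.082]),max_speed=.1); st("down")
r.grip(0.0); st("grip")
snap("w1","wrist"); snap("s1","scene")
E
```

```text
t 4.72 tcp [0.4833 0.2261 0.1601] w 0.0449 F [-0.4  0.6  0.1]
down t 5.65 tcp [0.4837 0.2257 0.0825] w 0.045 F [0.5 0.1 0. ]
grip t 6.44 tcp [0.4833 0.2255 0.082 ] w 0.0005 F [ 1.3 -0.4  0.4]
```

View pics/s1.png

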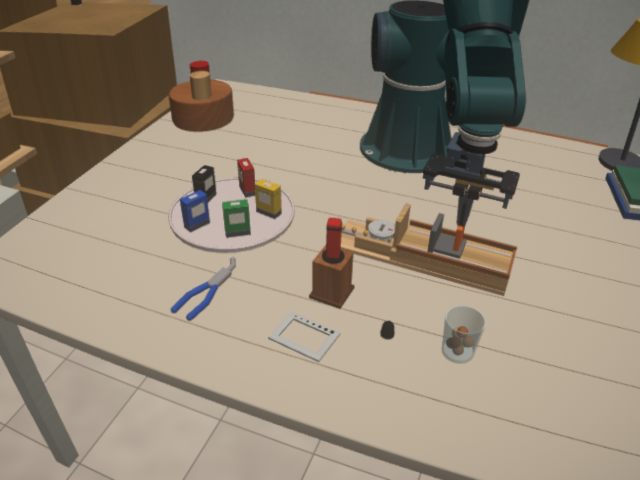

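```bash
python3 - <<'E'
import cv2
im=cv2.imread("pics/s1.png"); a=cv2.resize(im[160:280,400:520],None,fx=4.5,fy=4.5,interpolation=cv2.INTER_CUBIC)
cv2.imwrite("pics/s1c.png",a)
E
```

```text
(no output)
```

View pics/s1c.png

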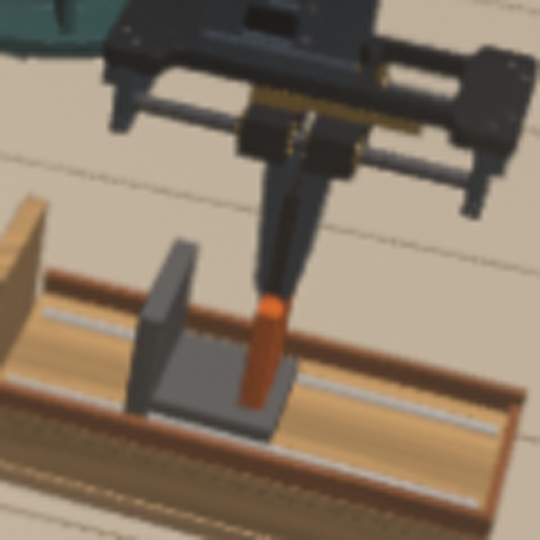

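View pics/w1.png

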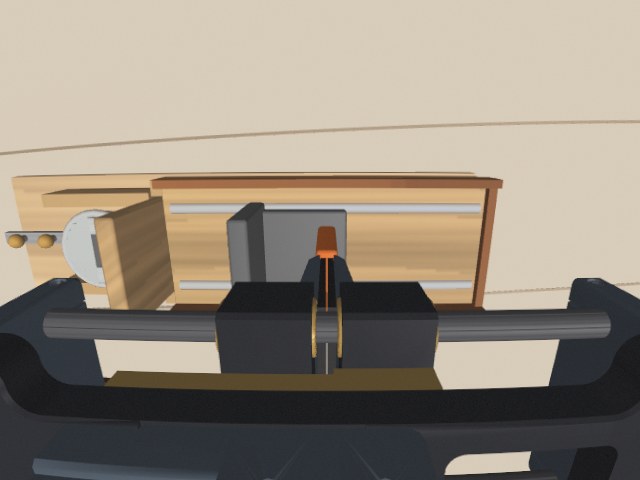

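```bash
python3 - <<'E'
from h import *
s=r.get_calibration("scene");w=r.get_calibration("wrist");st()
for dx in(-.016,0,.016):print(dx,proj(s,[.4833+dx,.2255,.082]),(proj(s,[.4833+dx,.2255,.082])-[400,160])*4.5,proj(w,[.4833+dx,.2255,.082]))
print(proj(w,[.4833,.2225,.108]),w["position"])
E
```

```text
t 6.54 tcp [0.4833 0.2255 0.082 ] w 0.0004 F [-0.6  0.8 -0.5]
-0.016 [[460.64768128 230.90085058]] [[272.91456574 319.05382762]] [[325.42370654 236.85652825]]
0 [[459.3405934  235.10262574]] [[267.03267029 337.96181581]] [[326.59663341 261.10812904]]
0.016 [[458.00349055 239.39141973]] [[261.01570748 357.26138878]] [[327.72264407 284.37663354]]
[[321.27547427 277.11596846]] [0.40886084 0.22882996 0.28792636]
```

```bash
python3 - <<'E'
from h import *
r.grip(.045); st()
a=snap("w2","wrist"); b=snap("s2","scene")
a=cv2.resize(a[180:340,220:440],None,fx=3,fy=3)[:,:,::-1]; b=cv2.resize(b[190:280,400:520],None,fx=5.5,fy=5.5,interpolation=cv2.INTER_CUBIC)[:,:,::-1]
cv2.imwrite("pics/w2c.png",a);cv2.imwrite("pics/s2c.png",b)
E
```

```text
t 7.36 tcp [0.4833 0.2255 0.082 ] w 0.0446 F [-0.9  0.  -0.1]
```

View pics/s2c.png

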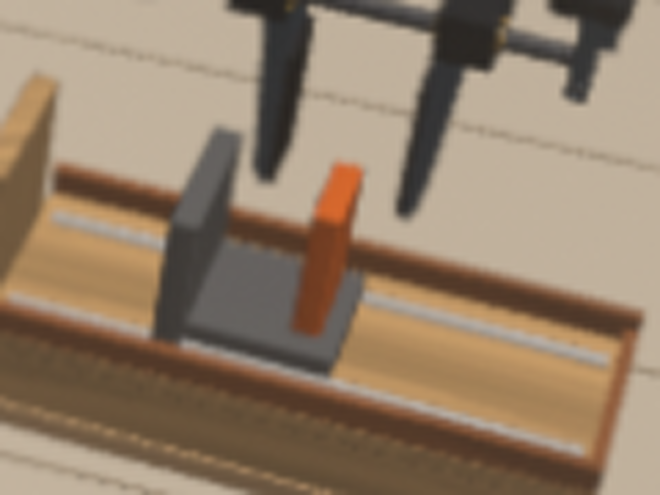

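View pics/w2c.png

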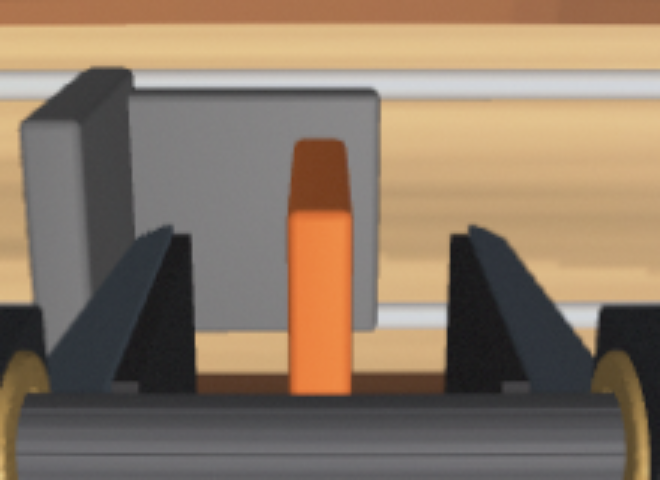

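```bash
cat >> h.py <<'E'
def tri2(c1,a,c2,b):
    d1=ray(c1,a)[0];d2=ray(c2,b)[0]; l=np.linalg.lstsq(np.c_[d1,-d2],c2["position"]-c1["position"],rcond=None)[0]
    p,q=c1["position"]+l[0]*d1,c2["position"]+l[1]*d2; return (p+q)/2,np.linalg.norm(p-q)
E
python3 - <<'E'
from h import *
s=r.get_calibration("scene");w=r.get_calibration("wrist")
print(tri2(w,(279,258),s,(448,222)),tri2(w,(374,258),s,(473.6,228.6)))
print("tab front top mid",tri2(w,(220+320/3,250),s,(400+334/5.5,190+220/5.5)))
print("tab -x top mid? bottom",unproj(w,[(220+320/3,250)],.108))
# known: pad top near corners -x side: wrist (25..82,122)
print(unproj(w,[(220+50/3,180+122/3)],.104), unproj(w,[(220+140/3,180+32/3)],.056))
E
```

```text
(array([0.47332233, 0.19751462, 0.10111166]), np.float64(0.0021171068550524617)) (array([0.47581571, 0.25216732, 0.10116217]), np.float64(0.0018367266018141381))
tab front top mid (array([0.47371176, 0.22583195, 0.08880686]), np.float64(0.0002991651860246955))
tab -x top mid? bottom [[0.46745463 0.22625602 0.108     ]]
[[0.44959205 0.17749595 0.104     ]] [[0.44043094 0.18688165 0.056     ]]
```

```bash
python3 - <<'E'
from h import *
p=np.array([.4833,.2255])
for z in (.074,.066):
    r.servo_line(np.array([*p,z]),max_speed=.05); st("down")
a=snap("w2","wrist"); b=snap("s2","scene")
a=cv2.resize(a[180:340,220:440],None,fx=3,fy=3)[:,:,::-1]; b=cv2.resize(b[190:280,400:520],None,fx=5.5,fy=5.5,interpolation=cv2.INTER_CUBIC)[:,:,::-1]
cv2.imwrite("pics/s3c.png",np.hstack([cv2.resize(a,(400,300)),cv2.resize(b,(400,300))]))
r.grip(0); st("grip")
E
```

```text
down t 7.77 tcp [0.483  0.2254 0.0735] w 0.0452 F [ 0.1  0.1 -0.2]
down t 8.07 tcp [0.483  0.2254 0.0656] w 0.0447 F [-0.3  0.1  0.4]
grip t 8.78 tcp [0.4833 0.2255 0.0661] w 0.0115 F [ 0.3 -0.4  1.3]
```

View pics/s3c.png

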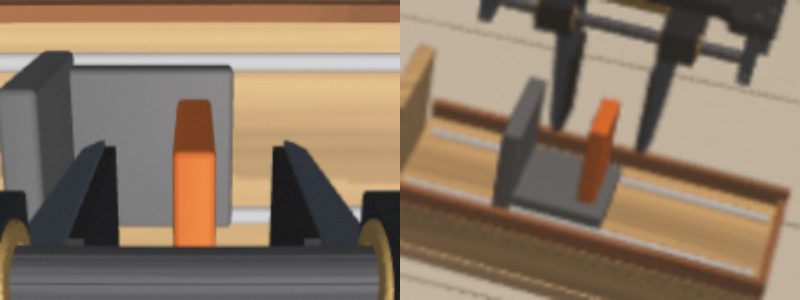

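```bash
python3 - <<'E'
from h import *
r.servo_line(rk(.228,z=.066)+[0.001,0,0],max_speed=.08); st("slid")
b=snap("s4","scene"); t=snap("t4","top")
cv2.imwrite("pics/s4c.png",np.hstack([cv2.resize(b[190:310,360:520],(400,300)),cv2.resize(t[255:360,100:240],(400,300))])[:,:,::-1])
E
```

```text
slid t 10.27 tcp [0.4884 0.3337 0.066 ] w 0.0118 F [-4.8  1.5  5.9]
```

View pics/s4c.png

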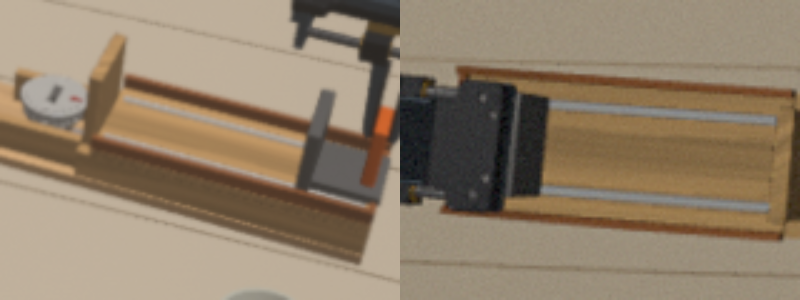

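```bash
python3 - <<'E'
from h import *
r.grip(.045)
p=rk(.228,z=.066); p[2]=.15; r.servo_line(p,max_speed=.2)
st("up")
r.servo_line(rk(.10,z=.15),max_speed=.25); r.grip(0.0)
f0=st("above")["ft_force"]
r.servo_line(rk(.10,z=.068),max_speed=.15)
z=.068
while z>.012:
    z-=.004; r.servo_line(rk(.10,z=z),max_speed=.04); s=r.read_state()
    if abs(s["ft_force"][2]-f0[2])>4: break
st("touch")
w=snap("w5","wrist"); b=snap("s5","scene")
r.servo_line(rk(.10,z=.13),max_speed=.25); st()
cv2.imwrite("pics/s5c.png",np.hstack([cv2.resize(b[170:290,360:520],(400,300)),cv2.resize(w,(400,300))])[:,:,::-1])
E
```

```text
up t 11.61 tcp [0.4877 0.332  0.1496] w 0.0447 F [ 0.2 -0.1  0.3]
above t 13.06 tcp [0.4818 0.2044 0.15  ] w 0.0005 F [ 0.1 -0.3  0.9]
touch t 17.26 tcp [0.4816 0.2043 0.0117] w 0.0002 F [-0.7 -0.1 -0.2]
 t 17.98 tcp [0.4817 0.2044 0.13  ] w 0.0004 F [-0.1 -0.3  0.8]
```

View pics/s5c.png

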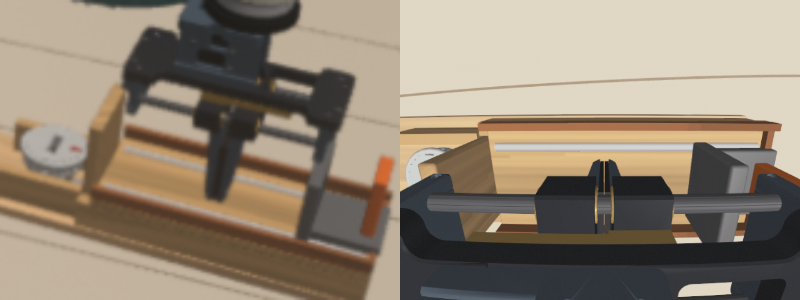

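```bash
python3 - <<'E'
from h import *
r.servo_line(rk(.10,z=.014),max_speed=.25); f0=st("a")["ft_force"]
z=.014
while z>-.02:
    z-=.003; r.servo_line(rk(.10,z=z),max_speed=.04); s=r.read_state()
    print(round(z,3),np.round(s["ee_pos"][2],4),np.round(s["ft_force"],1))
    if abs(s["ft_force"][2]-f0[2])>5: break
w=snap("w6","wrist"); b=snap("s6","scene")
r.servo_line(rk(.10,z=.13),max_speed=.25); st()
cv2.imwrite("pics/s6c.png",cv2.resize(b[170:290,360:520],(800,600))[:,:,::-1])
E
```

```text
a t 18.6 tcp [0.4806 0.2039 0.0123] w 0.0004 F [0.2 0.1 0.2]
0.011 0.0108 [ 0.3  0.3 -0.1]
0.008 0.0088 [-4.8 -2.4 18.4]
 t 19.84 tcp [0.4816 0.2043 0.1297] w 0.0003 F [ 0.2  0.6 -0.8]
```

View pics/s6c.png

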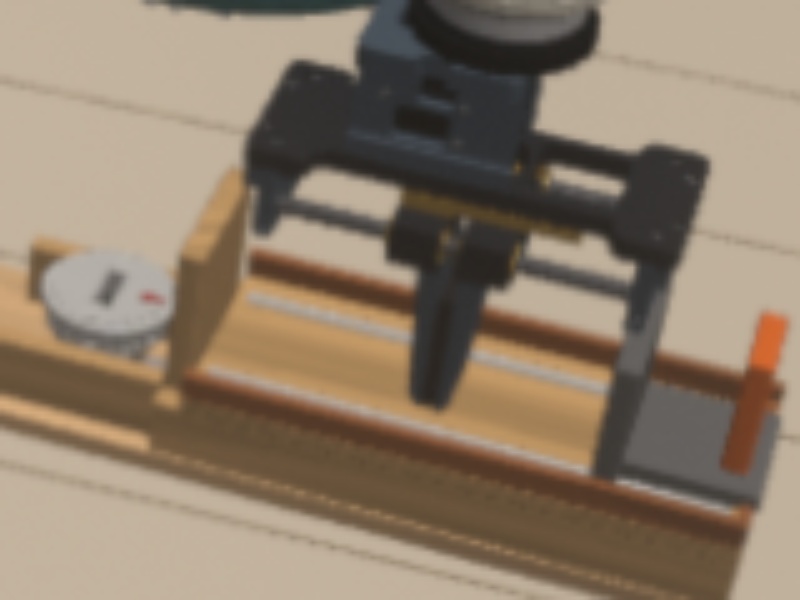

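View pics/w6.png

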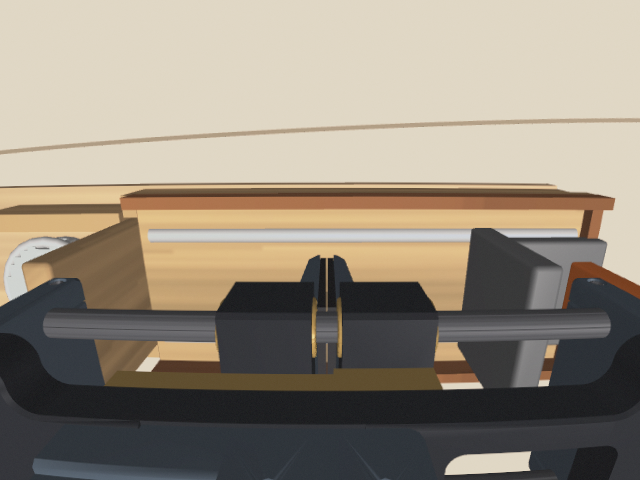

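```bash
python3 - <<'E'
from h import *
s=r.get_calibration("scene")
px=np.array([430,402])/5+[360,170]
for z in(.009,.03,.044,.05): print(z,unproj(s,px,z))
st()
E
```

```text
0.009 [[0.4496682  0.20121605 0.009     ]]
0.03 [[0.4772414  0.20349463 0.03      ]]
0.044 [[0.49562353 0.20501369 0.044     ]]
0.05 [[0.50350158 0.20566471 0.05      ]]
 t 19.84 tcp [0.4816 0.2043 0.1297] w 0.0003 F [ 0.2  0.6 -0.8]
```

```bash
cat >> h.py <<'E'
OFF=.034   # true tip z = ee z + OFF (measured on the deck)
def best_a(p,a):
    """jaw angle a or a+pi, whichever keeps q6 nearer 0"""
    c=[]
    for k in(-1,0,1):
        q=r.inverse_kinematics(np.array(p),down(a+k*np.pi))
        if q is not None: c.append((abs(q[5]),a+k*np.pi))
    return min(c)[1]
def findcase(i,z0=.02,verbose=True,prior=None,area=None):
    cal={};cand=[]
    per={}
    for c in("top","scene"):
        r.capture(c); cal[c]=r.get_calibration(c)
        o=[k for k in r.outline_of(f"case{i}_mid",c) if k["score"]>.25][:2]
        for k in o:
            p=unproj(cal[c],k["position"],z0+.05)[0]
            x,f=fitbox([(cal[c],k["pixels"])],p[0],p[1],0,z0)
            if verbose: print("  ",i,c,round(k["score"],2),np.round(x,3),round(f,3))
            per.setdefault(c,[]).append((f,x,k["pixels"]))
    best={c:min(v,key=lambda t:t[0]) for c,v in per.items()}
    if len(best)==2 and best["scene"][0]<.45 and np.linalg.norm(best["top"][1][:2]-best["scene"][1][:2])<.02:
        x0=best["top"][1]
        x,f=fitbox([(cal[c],best[c][2]) for c in best],x0[0],x0[1],x0[2],z0); n=2
    else:
        c=min(best,key=lambda c:best[c][0]); f,x,_=best[c]; n=c
    x[2]=(x[2]+np.pi/2)%np.pi-np.pi/2
    print("case",i,np.round(x,4),"cost",round(f,3),n); return x
E
python3 - <<'E'
from h import *
t=r.get_calibration("top"); im=snap("t7","top").copy()
for i in range(1,6):
    x=findcase(i)
    cv2.polylines(im,[np.round(cv2.convexHull(proj(t,box(*x,.02,.056,.028,.08)).astype(np.float32))).astype(int)],True,(255,0,255),1)
cv2.imwrite("pics/t7o.png",cv2.resize(im[220:390,350:530],None,fx=3.4,fy=3.4)[:,:,::-1]); st()
for a in (-.048,np.pi-.048): print(a,r.inverse_kinematics(rk(.02,z=.06),down(a)))
E
```

```text
1 top 0.71 [ 0.588 -0.353  2.644] 0.075
   1 scene 0.94 [ 0.591 -0.353  2.258] 0.103
case 1 [ 0.5877 -0.3529 -0.4953] cost 0.11 2
   2 top 0.61 [ 0.578 -0.251  2.1  ] 0.123
   2 scene 0.93 [ 0.576 -0.254  2.103] 0.112
case 2 [ 0.5787 -0.252  -1.0526] cost 0.122 2
   3 top 0.63 [ 0.479 -0.22   1.391] 0.086
   3 scene 0.83 [ 0.48  -0.221  1.099] 0.117
case 3 [ 0.4787 -0.22    1.3753] cost 0.135 2
   4 top 0.89 [ 0.412 -0.309  0.891] 0.17
   4 scene 0.74 [ 0.413 -0.313  3.814] 0.086
case 4 [ 0.4116 -0.3125  0.699 ] cost 0.167 2
   5 top 0.81 [ 0.482 -0.389  3.22 ] 0.187
   5 top 0.67 [ 0.476  0.055 -0.166] 0.3
   5 scene 0.9 [ 0.465 -0.405  1.079] 0.343
   5 scene 0.63 [0.454 0.051 0.214] 1.33
case 5 [ 0.4821 -0.3892  0.0786] cost 0.187 top
 t 20.89 tcp [0.4818 0.2044 0.13  ] w 0.0004 F [ 0.5 -0.2  0.6]
-0.048 [ 2.07583877e-01  2.47791810e-01  2.19200038e+00 -4.44089210e-16
  7.01800463e-01  2.55583877e-01]
3.093592653589793 [ 2.07583877e-01  2.47791810e-01  2.19200038e+00 -4.44089210e-16
  7.01800463e-01 -2.88600878e+00]
```

View pics/t7o.png

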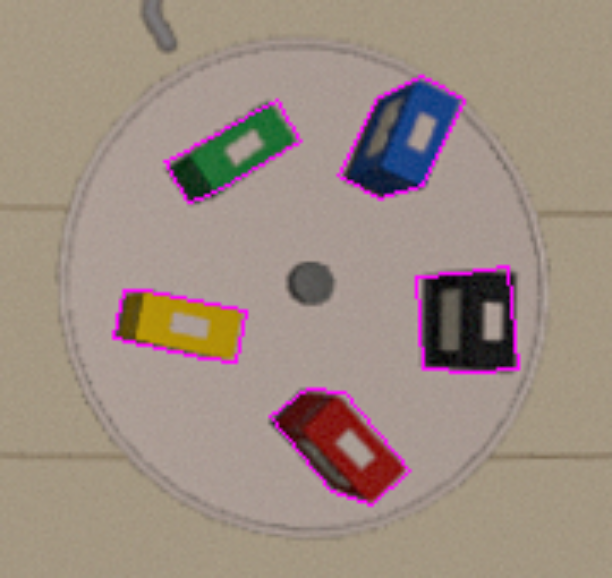

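```bash
cat >> h.py <<'E'
def pickplace(i,y,ztop_up=.15):
    x=findcase(i,verbose=False)
    a=best_a([x[0],x[1],.1],x[2])
    r.grip(.086)
    r.goto(np.array([x[0],x[1],.13]),down(a))
    r.servo_line(np.array([x[0],x[1],.038]),max_speed=.12)
    r.grip(.03); s=st("grip")
    if not .05<s["width"]<.06: print("BAD GRIP"); return False
    r.servo_line(np.array([x[0],x[1],.15]),max_speed=.2)
    r.goto(rk(y,z=.15),down(-.048)); s=st("over")
    if not .05<s["width"]<.06: print("LOST"); return False
    r.servo_line(rk(y,z=.066),max_speed=.15)
    s=r.read_state(); f0=s["ft_force"][2]; z=.066
    while z>.057:
        z-=.0015; r.servo_line(rk(y,z=z),max_speed=.03); s=r.read_state()
        if s["ft_force"][2]-f0>4: break
    st(f"set z={z:.4f}")
    r.grip(.080); 
    r.servo_line(rk(y,z=.15),max_speed=.25); st("done")
    return True
E
python3 - <<'E'
from h import *
print(pickplace(3,.0195))
t=snap("t8","top"); b=snap("s8","scene")
cv2.imwrite("pics/s8c.png",np.hstack([cv2.resize(b[170:290,340:500],(400,300)),cv2.resize(t[220:370,150:350],(400,300))])[:,:,::-1])
E
```

```text
case 3 [ 0.4784 -0.2204  1.3852] cost 0.104 2
grip t 26.0 tcp [ 0.4785 -0.2205  0.0382] w 0.0558 F [-0.5  0.7  3.6]
over t 28.01 tcp [0.478  0.1234 0.1496] w 0.0556 F [-0.2 -0.1 -0.9]
set z=0.0615 t 29.47 tcp [0.4781 0.124  0.0619] w 0.0559 F [-3.7 -0.8  9.4]
done t 30.52 tcp [0.4782 0.124  0.1506] w 0.0801 F [-0.1 -0.6 -0.4]
True
```

View pics/s8c.png

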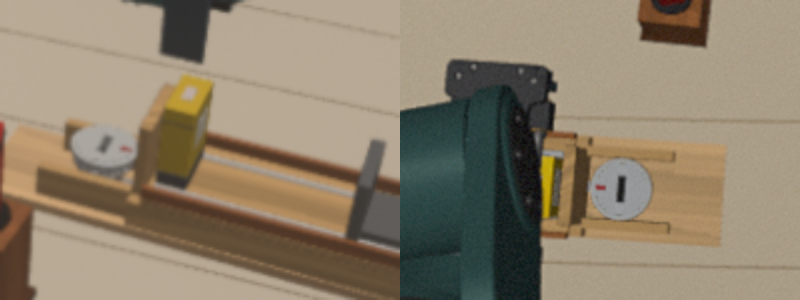

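```bash
python3 - <<'E'
from h import *
print(pickplace(2,.0525))
r.goto(rk(.22,z=.2),down(-.048))
t=snap("t9","top"); b=snap("s9","scene")
cv2.imwrite("pics/s9c.png",np.hstack([cv2.resize(b[170:290,340:500],(400,300)),cv2.resize(t[220:370,150:350],(400,300))])[:,:,::-1])
E
```

```text
case 2 [ 0.5778 -0.2517 -1.0275] cost 0.111 2
grip t 34.08 tcp [ 0.5779 -0.2518  0.0383] w 0.057 F [-1.6  1.1  3.5]
over t 36.33 tcp [0.48   0.1564 0.1499] w 0.0565 F [ 0.  -0.5 -1. ]
set z=0.0615 t 37.79 tcp [0.4798 0.1571 0.062 ] w 0.0569 F [-3.   0.  10.2]
done t 38.84 tcp [0.4797 0.157  0.1506] w 0.0802 F [ 0.7 -0.4  0.5]
True
```

View pics/s9c.png

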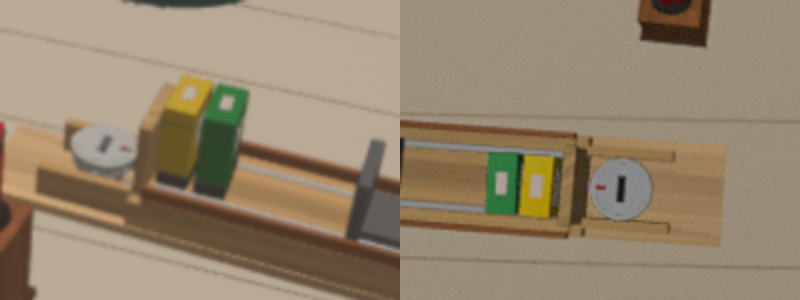

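Two cases stand near the wall, with small gaps. Continuing with the blue, red and black ones.

```bash
python3 - <<'E'
from h import *
if pickplace(1,.0855):
    pickplace(4,.1185)
r.goto(rk(.22,z=.2),down(-.048))
t=snap("t10","top"); b=snap("s10","scene")
cv2.imwrite("pics/s10c.png",np.hstack([cv2.resize(b[160:290,340:510],(400,300)),cv2.resize(t[220:370,150:350],(400,300))])[:,:,::-1])
cv2.imwrite("pics/t10c.png",cv2.resize(t[200:400,330:560],None,fx=3,fy=3)[:,:,::-1])
E
```

```text
case 1 [ 0.5876 -0.3525 -0.6005] cost 0.148 2
grip t 44.1 tcp [ 0.5878 -0.3527  0.0383] w 0.0586 F [-0.2 -0.1  3.3]
over t 46.8 tcp [0.4816 0.1894 0.15  ] w 0.0586 F [ 0.   0.2 -1.4]
set z=0.0615 t 48.26 tcp [0.4815 0.19   0.0621] w 0.0584 F [-3.2 -1.5 11.5]
done t 49.28 tcp [0.4813 0.19   0.1506] w 0.0802 F [-0.5  0.7 -0. ]
case 4 [ 0.4113 -0.3124  0.6775] cost 0.173 2
grip t 53.12 tcp [ 0.4115 -0.3126  0.0382] w 0.0574 F [ 0.1 -1.   2.9]
over t 55.78 tcp [0.4828 0.2223 0.1498] w 0.057 F [ 0.5 -0.1 -1.5]
set z=0.0615 t 57.24 tcp [0.4831 0.223  0.0621] w 0.0572 F [-2.2 -2.2 10.5]
done t 58.29 tcp [0.4829 0.2229 0.1506] w 0.0798 F [-0.4 -0.8 -0.1]
```

View pics/s10c.png

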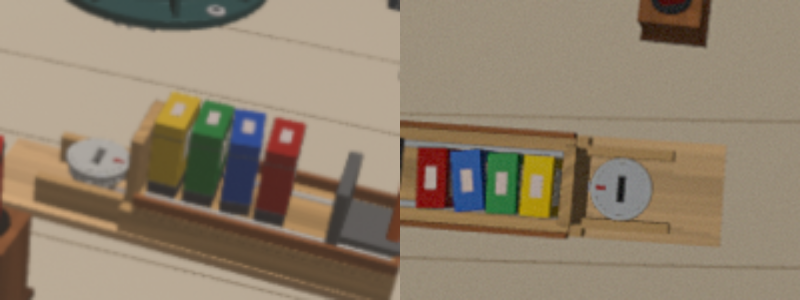

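View pics/t10c.png

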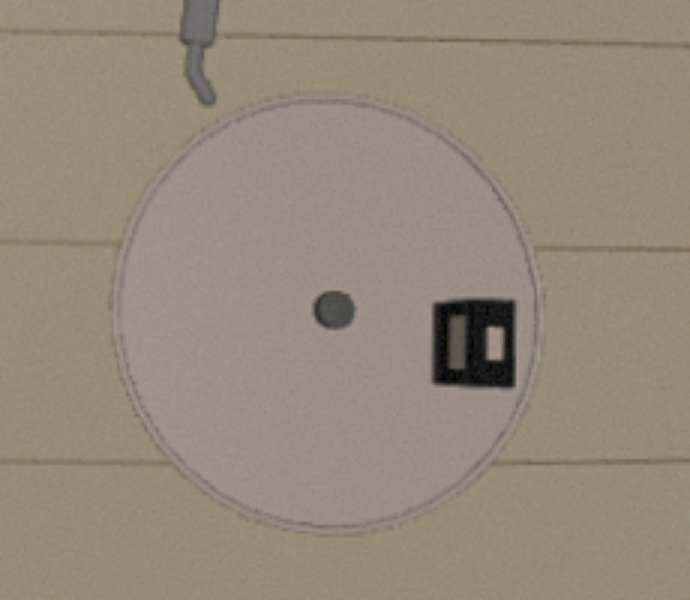

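```bash
python3 - <<'E'
from h import *
pickplace(5,.1515)
r.goto(np.array([.55,-.1,.25]),down(-.048))
t=snap("t11","top"); b=snap("s11","scene")
cv2.imwrite("pics/s11c.png",np.hstack([cv2.resize(b[160:290,340:510],(400,300)),cv2.resize(t[255:360,100:240],(400,300))])[:,:,::-1])
E
```

```text
case 5 [ 0.4824 -0.3921  0.1428] cost 0.095 scene
grip t 63.44 tcp [ 0.4825 -0.3923  0.0383] w 0.0588 F [-0.8  1.2  3.9]
over t 66.46 tcp [0.4846 0.2553 0.15  ] w 0.0591 F [-0.1  0.7 -1.2]
set z=0.0615 t 67.92 tcp [0.4846 0.2561 0.0622] w 0.0589 F [-3.2  0.3 10. ]
done t 68.94 tcp [0.4845 0.2559 0.1506] w 0.0797 F [-0.1 -0.   0. ]
```

View pics/s11c.png

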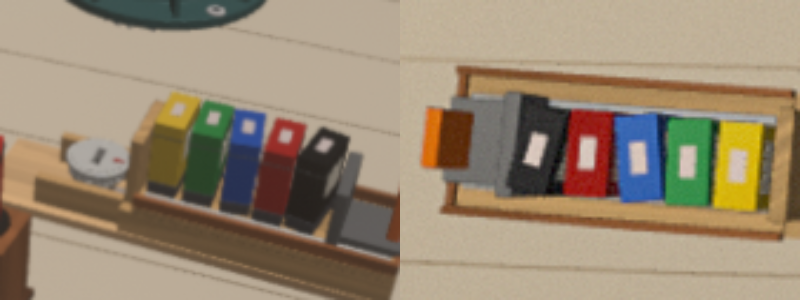

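```bash
python3 - <<'E'
from h import *
r.goto(rk(.262,z=.16),down(-.048)); r.grip(0.0)
r.servo_line(rk(.262,z=.051),max_speed=.15); f0=st("down")["ft_force"]
y=.262
while y>.205:
    y-=.003; r.servo_line(rk(y,z=.051),max_speed=.05); s=r.read_state(); f=(s["ft_force"]-f0)[:2]@AX
    print(round(y,3),round((s["ee_pos"][:2]-ROW)@AX,4),round(f,1))
    if f>15: break
    if f>4 and y<.222: pass
st()
t=snap("t12","top"); b=snap("s12","scene")
cv2.imwrite("pics/s12c.png",np.hstack([cv2.resize(b[160:290,340:510],(400,300)),cv2.resize(t[255:360,100:240],(400,300))])[:,:,::-1])
E
```

```text
down t 74.28 tcp [0.49   0.3666 0.0518] w 0.0005 F [-0.3 -0.2 -0.4]
0.259 0.2591 0.0
0.256 0.2558 -0.9
0.253 0.2529 0.3
0.25 0.2498 -0.4
0.247 0.2468 0.7
0.244 0.2438 -0.4
0.241 0.2408 0.7
0.238 0.2378 -0.3
0.235 0.2347 0.4
0.232 0.2317 -0.2
0.229 0.2288 0.2
0.226 0.2258 0.2
0.223 0.2228 0.2
0.22 0.2211 13.0
0.217 0.2211 41.6
 t 78.03 tcp [0.4879 0.3253 0.0513] w 0.0003 F [ -5.5  41.7 -14.6]
```

View pics/s12c.png

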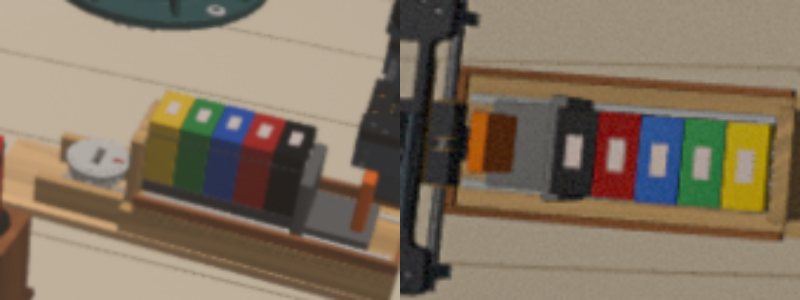

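```bash
python3 - <<'E'
from h import *
r.servo_line(rk(.262,z=.051),max_speed=.2); r.servo_line(rk(.262,z=.2),max_speed=.3)
c=np.array([.6623,.0085]); a=.134+np.pi/2
r.grip(.05)
a1=best_a([*c,.2],a); print(a1)
r.goto(np.array([*c,.19]),down(a1)); 
t=snap("t13","top"); b=snap("s13","scene")
cv2.imwrite("pics/s13c.png",np.hstack([cv2.resize(b[160:310,300:500],(400,300)),cv2.resize(t[255:360,100:240],(400,300))])[:,:,::-1])
for i in (3,2,1,4,5): findcase(i,z0=.044,verbose=False)
for i,y in zip((3,2,1,4,5),np.arange(5)*.028+.014): print(rk(y))
st()
E
```

```text
-1.4367963267948967
case 3 [0.4749 0.1144 0.1565] cost 0.265 scene
case 2 [0.4766 0.1434 0.1283] cost 0.251 scene
case 1 [0.4761 0.1714 0.0965] cost 0.23 scene
case 4 [0.479  0.2015 0.0747] cost 0.29 scene
case 5 [0.4836 0.2295 0.0105] cost 0.17 scene
[0.47766889 0.11848401 0.        ]
[0.47900668 0.14645203 0.        ]
[0.48034447 0.17442006 0.        ]
[0.48168226 0.20238808 0.        ]
[0.48302004 0.2303561  0.        ]
 t 82.61 tcp [0.6623 0.0085 0.19  ] w 0.0501 F [ 0.1  0.7 -0. ]
```

View pics/s13c.png

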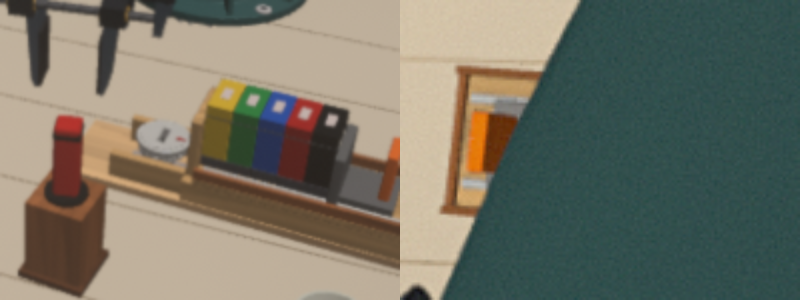

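```bash
python3 - <<'E'
from h import *
c=np.array([.6623,.0085]); a1=-1.4365; a2=a1+np.pi/2
r.servo_line(np.array([*c,.112]),max_speed=.15); st("d")
r.grip(.015); st("g1")
r.grip(.05)
r.servo_line(np.array([*c,.165]),max_speed=.2)
r.goto(np.array([*c,.165]),down(a2)); r.servo_line(np.array([*c,.112]),max_speed=.15)
r.grip(.015); s=st("g2")
f0=s["ft_force"]
r.servo_line(np.array([*c,.112+.115]),max_speed=.15); st("up")
b=snap("s14","scene"); t=snap("t14","top")
cv2.imwrite("pics/s14c.png",np.hstack([cv2.resize(b[130:330,250:450],(400,400)),cv2.resize(t[150:280,220:350],(400,400))])[:,:,::-1])
E
```

```text
d t 83.28 tcp [0.6628 0.0085 0.1126] w 0.05 F [-0.2  0.3  1. ]
g1 t 83.77 tcp [0.6627 0.0085 0.1126] w 0.0262 F [-1.3 -0.9  6.5]
g2 t 87.13 tcp [0.6626 0.0085 0.1125] w 0.0259 F [0.2 0.6 3.8]
up t 88.05 tcp [0.6616 0.0085 0.2259] w 0.0261 F [-0.3  0.  -2.4]
```

View pics/s14c.png

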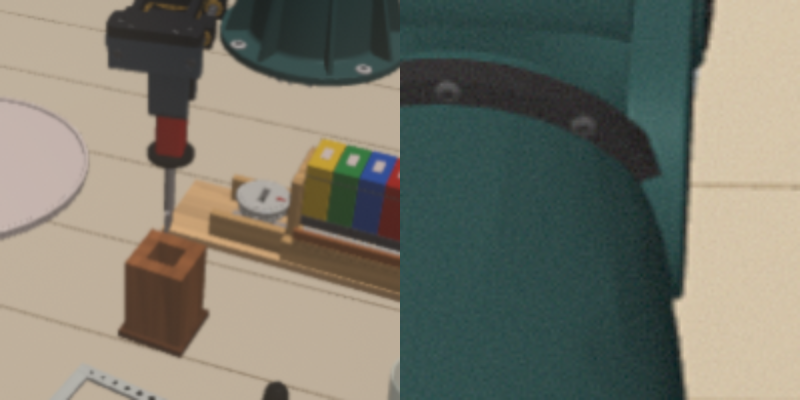

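```bash
python3 - <<'E'
from h import *
b=cv2.imread("pics/s14.png")
cv2.imwrite("pics/s15c.png",cv2.resize(b[190:280,300:380],None,fx=6.5,fy=6.5,interpolation=cv2.INTER_CUBIC))
s=r.get_calibration("scene")
for a in(.134,.134+np.pi/2):
    d=np.array([np.cos(a),np.sin(a),0])*.01
    c=np.array([.6623,.0085,.128]); print((proj(s,[c-d,c+d,c+[0,0,.022]])-[300,190])*6.5)
E
```

```text
[[226.52803406 319.5512374 ]
 [211.91386509 359.8551991 ]
 [221.39542793 279.52029907]]
[[186.0663517  334.35785082]
 [252.59096367 344.77737653]
 [221.39542793 279.52029907]]
```

View pics/s15c.png

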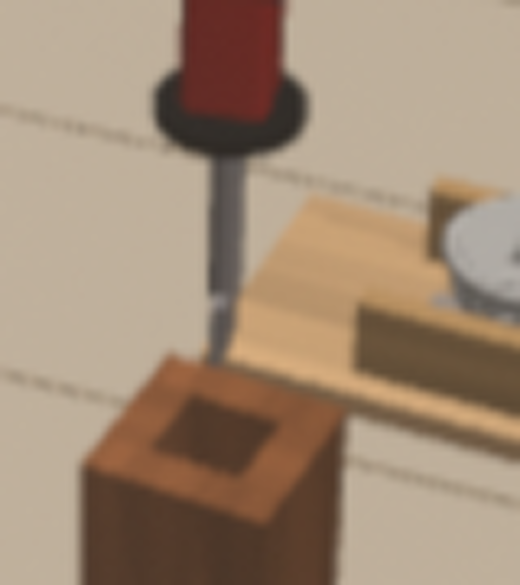

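```bash
cat >> h.py <<'E'
def insert(x,y,zstart,zend,a=None,thr=5):
    r.servo_line(np.array([x,y,zstart]),max_speed=.06); f0=r.read_state()["ft_force"]; z=zstart
    while z>zend:
        z=max(z-.002,zend); r.servo_line(np.array([x,y,z]),max_speed=.04); s=r.read_state()
        if np.linalg.norm(s["ft_force"]-f0)>thr: return False,s,s["ft_force"]-f0
    return True,s,s["ft_force"]-f0
E
python3 - <<'E'
from h import *
p=np.array([.4753,.0552])
r.goto(np.array([*p,.2259]),down(-.05)); st()
r.servo_line(np.array([*p,.158]),max_speed=.12)
b=snap("s16","scene")
cv2.imwrite("pics/s16c.png",cv2.resize(b[170:270,330:430],None,fx=6,fy=6,interpolation=cv2.INTER_CUBIC)[:,:,::-1])
ok,s,f=insert(*p,.156,.1405); print(ok,s["ee_pos"].round(4),f.round(1)); st()
E
```

```text
t 88.94 tcp [0.4762 0.0552 0.2263] w 0.0259 F [ 0.8  0.3 -1.7]
True [0.4753 0.0552 0.1404] [-1.1 -0.2 -0.3]
 t 91.96 tcp [0.4753 0.0552 0.1404] w 0.0258 F [-0.9  0.3 -1.5]
```

View pics/s16c.png

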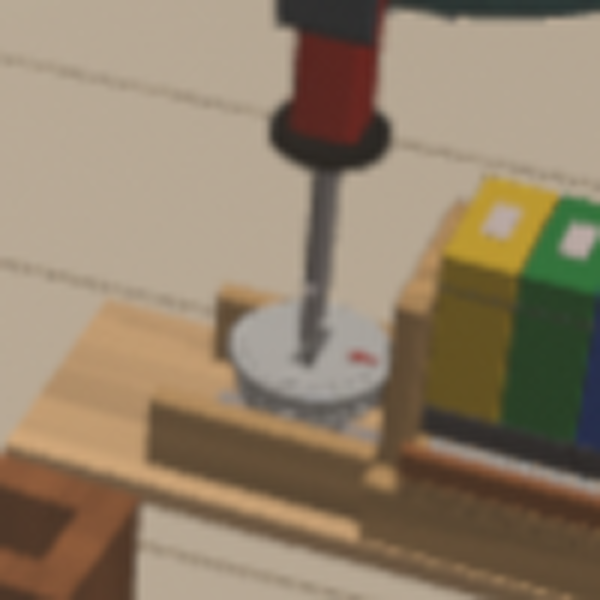

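```bash
python3 - <<'E'
from h import *
p=np.array([.4753,.0552,.1405]); a=-.05
while a>-.55:
    a-=.125; r.servo_line(p,frame=down(a),max_speed=.05); s=r.read_state(); print(round(a,3),round(s["time"],2),s["ee_pos"].round(4),s["ft_force"].round(1),s["ft_torque"].round(2),round(s["qpos"][5],3))
b=snap("s17","scene")
cv2.imwrite("pics/s17c.png",cv2.resize(b[170:270,330:430],None,fx=6,fy=6,interpolation=cv2.INTER_CUBIC)[:,:,::-1])
E
```

```text
-0.175 92.23 [0.4753 0.0552 0.1405] [ 0.9  0.5 -1.7] [-0.1   0.09 -0.  ] 0.239
-0.3 92.51 [0.4755 0.0554 0.1405] [ 0.8  3.7 -1.8] [ 0.78 -0.26  0.07] 0.362
-0.425 92.78 [0.4754 0.0553 0.1406] [ 0.8  3.3 -2.5] [ 0.98 -0.29  0.09] 0.486
-0.55 93.06 [0.4753 0.0552 0.1405] [ 0.3  3.8 -1.3] [ 0.97 -0.12  0.09] 0.611
```

View pics/s17c.png

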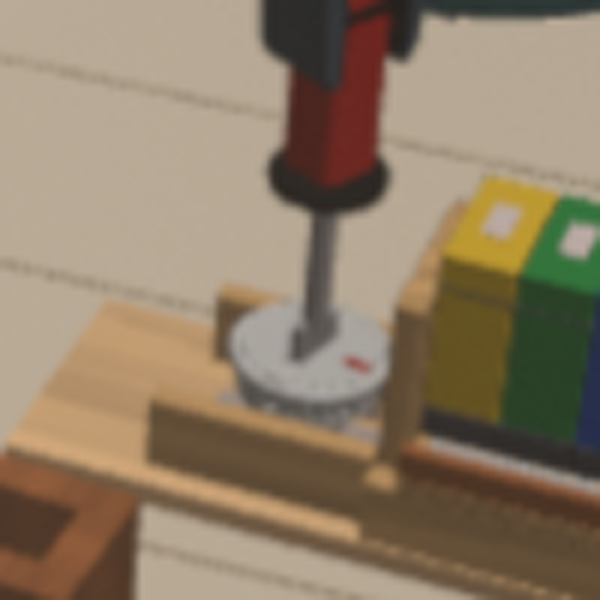

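```bash
python3 - <<'E'
from h import *
p=np.array([.4753,.0552,.1405]); a=-.55
while a>-1.9:
    a-=.15; r.servo_line(p,frame=down(a),max_speed=.05); s=r.read_state(); print(round(a,3),round(s["time"],2),s["ft_force"].round(1),s["ft_torque"].round(2),round(s["width"],4))
    if np.linalg.norm(s["ft_force"])>25: break
b=snap("s18","scene")
cv2.imwrite("pics/s18c.png",cv2.resize(b[170:270,330:430],None,fx=6,fy=6,interpolation=cv2.INTER_CUBIC)[:,:,::-1])
E
```

```text
-0.7 93.41 [ 0.3  4.7 -0.7] [ 1.11 -0.01  0.07] 0.0258
-0.85 93.71 [0.  4.  0.1] [1.35 0.11 0.05] 0.0259
-1.0 94.01 [-0.3  5.8  0.1] [1.72 0.18 0.09] 0.026
-1.15 94.31 [-0.3  6.9  0.1] [2.06 0.2  0.08] 0.026
-1.3 94.61 [-0.   6.9 -0.4] [2.23 0.16 0.18] 0.0259
-1.45 94.91 [ 0.2  7.3 -0.2] [2.34 0.16 0.2 ] 0.0259
-1.6 95.21 [ 1.2  7.8 -1.5] [ 2.28 -0.12  0.14] 0.0263
-1.75 95.51 [ 2.1  5.7 -1.9] [ 1.76 -0.31  0.1 ] 0.0259
-1.9 95.81 [ 2.   4.  -0.7] [ 1.01 -0.32  0.08] 0.0258
-2.05 96.11 [ 1.8  3.9 -1. ] [ 1.19 -0.48  0.08] 0.0258
```

View pics/s18c.png

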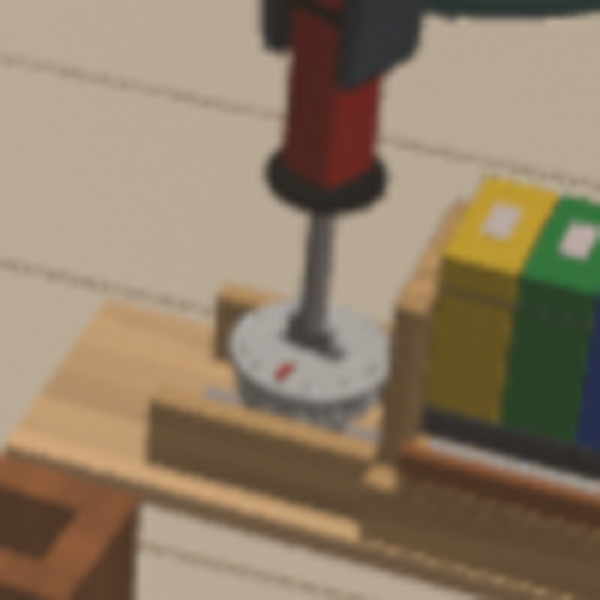

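```bash
python3 - <<'E'
from h import *
s=r.get_calibration("scene"); P=unproj(s,[np.array(q)/6+[330,170]-.4 for q in[(312,347),(286,371),(362,357),(357,365)]],.052)
for q in P[1:]: d=q-P[0]; print(np.arctan2(d[1],d[0]),np.linalg.norm(d))
d=np.array([.4753,.055,.052])
for q in P[1:]: e=q-d; print(np.arctan2(e[1],e[0]),np.linalg.norm(e))
E
```

```text
-0.2546081393468969 0.018505877030295534
1.6229376912012403 0.01883799286775732
1.3313579339988308 0.018980311454125497
-0.1548297276385986 0.021661686675127263
1.4466921032890456 0.020288950175258814
1.1863322919104928 0.02131537518293037
```

```bash
python3 - <<'E'
from h import *
p=np.array([.4753,.0552,.1405])
r.servo_line(p,frame=down(-1.95),max_speed=.05); st("back")
r.servo_line(p+[0,0,.09],max_speed=.1); st("up")
c=np.array([.6626,.0087])
r.goto(np.array([*c,.2305]),down(-1.4365)); st()
b=snap("s19","scene"); t=snap("t19","top")
cv2.imwrite("pics/s19c.png",np.hstack([cv2.resize(b[130:330,250:450],(400,400)),cv2.resize(b[190:270,330:410],(400,400),interpolation=cv2.INTER_CUBIC)])[:,:,::-1])
E
```

```text
back t 96.41 tcp [0.475  0.0549 0.1404] w 0.0259 F [ 0.4 -0.7 -1.6]
up t 97.46 tcp [0.4749 0.0552 0.2298] w 0.0261 F [-0.2  0.  -0.9]
 t 98.25 tcp [0.6615 0.0089 0.2297] w 0.0259 F [ 0.1 -0.1 -1.9]
```

View pics/s19c.png

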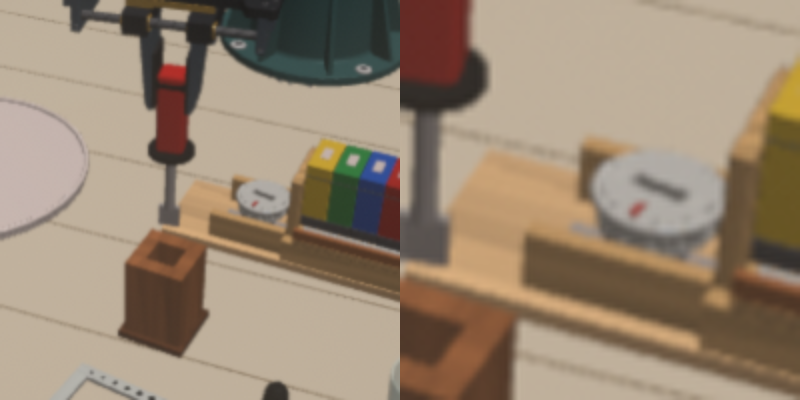

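```bash
python3 - <<'E'
from h import *
c=np.array([.6626,.0087]); f0=r.read_state()["ft_force"]
r.servo_line(np.array([*c,.20]),max_speed=.1); z=.20; bad=False
while z>.111:
    z-=.008 if z>.13 else .0025; r.servo_line(np.array([*c,z]),max_speed=.07); s=r.read_state(); f=s["ft_force"]-f0
    if np.linalg.norm(f)>5: print("contact",z,s["ee_pos"].round(4),f.round(1)); break
st()
b=snap("s20","scene")
cv2.imwrite("pics/s20c.png",cv2.resize(b[130:330,250:450],None,fx=3,fy=3)[:,:,::-1])
E
```

```text
contact 0.11049999999999993 [0.6637 0.0089 0.112 ] [-3.   0.3 13.1]
 t 102.96 tcp [0.6637 0.0089 0.112 ] w 0.0258 F [-2.8  1.  12.4]
```

View pics/s20c.png

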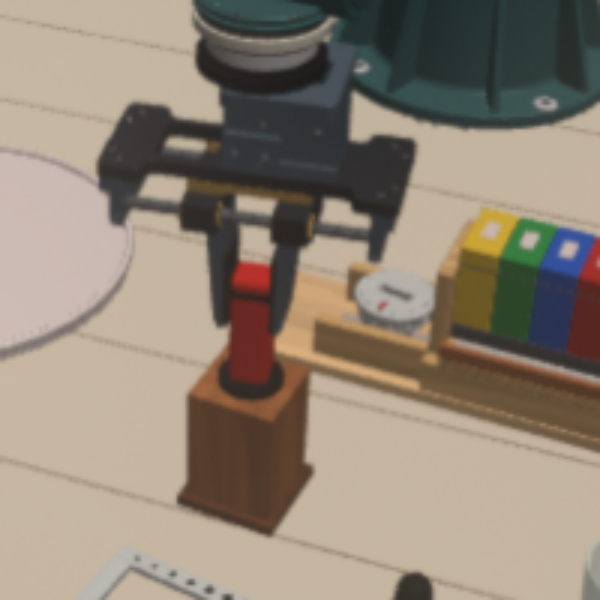

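Flange contacts the stand at the original height. Release, retreat and check everything.

```bash
python3 - <<'E'
from h import *
r.grip(.05); r.servo_line(np.array([.6635,.0089,.20]),max_speed=.15)
r.goto(np.array([.50,-.32,.30]),down(-.5)); st()
b=snap("s21","scene"); t=snap("t21","top")
cv2.imwrite("pics/s21c.png",np.vstack([cv2.resize(b[170:310,300:520],(660,420),interpolation=cv2.INTER_CUBIC)])[:,:,::-1])
cv2.imwrite("pics/t21c.png",cv2.resize(t[170:350,105:325],None,fx=3.3,fy=3.3,interpolation=cv2.INTER_CUBIC)[:,:,::-1])
for i in (3,2,1,4,5): findcase(i,z0=.044,verbose=False)
E
```

```text
t 105.73 tcp [ 0.5002 -0.3195  0.2994] w 0.0496 F [ 0.  -0.3  0.3]
case 3 [0.477  0.1182 0.1137] cost 0.501 2
case 2 [0.4783 0.147  0.0337] cost 0.55 2
case 1 [0.4811 0.1756 0.0307] cost 0.545 2
case 4 [0.4807 0.2026 0.0647] cost 0.702 2
case 5 [0.4805 0.2296 0.0392] cost 0.253 scene
```

View pics/s21c.png

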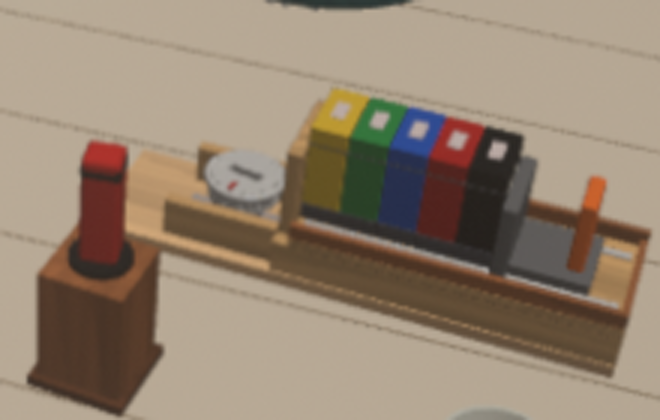

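View pics/t21c.png

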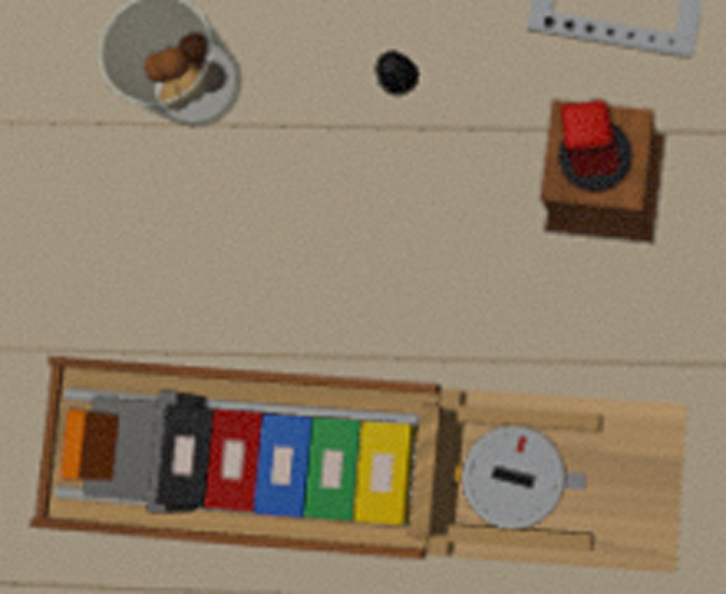

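```bash
python3 - <<'E'
from h import *
r.finish_job(); st()
E
```

```text
the job is handed in; nothing more can be done
the job is handed in; nothing more can be done
```

I carried out the whole task and handed the job in at about 106 s of the 210 s. No verdict was reported, so what follows rests on my last pictures and force readings.

**What I did:** I slid the stop open and stood all five cases on the deck (yellow, green, blue, red and black, counting from the wall). I pushed the stop snug, turned the cam home with the screwdriver in one stroke, and set the screwdriver back in its stand.

**Last checks:**
- **Row:** The cases stand closed up with no visible gaps, about 28 mm apart and roughly 1–2 mm from the centre line. Their fitted angles are well under the limit. The fits of the packed row were poor because the cases hide each other, so I relied mostly on the pictures.
- **Cam:** The red mark has turned past a quarter turn, to the side away from the robot. I put the cam at about 1.7 rad.
- **Bolt:** The movement of its bar in the top view suggests it is drawn in by about 6 mm. I could not read the bolt directly.
- **Clamping:** I did not measure the force on the wall and the stop.
- **Screwdriver:** It stands upright in its stand, down on its flange at the height it started from.
- **Other things:** In the last top view the bead cup and thimble, and the visible part of the gauge, look untouched. I did not compare any of the four with the start pictures, and the plier was outside that view.

**Disagreements:**
- **Fingertip height:** The real fingertips are about 34 mm higher than the reported TCP. My first grasp of the tab missed because of this, so I touched the deck to measure it and corrected for it afterwards.
- **Stop push:** My last push step on the stop read about 42 N at the wrist for a moment. I believe the fingers pressed, not the gripper body. If it was the body, that would be over its 40 N limit.

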